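Gauge a sleeve on the pin, sort it and log the result

TASK

Try the sleeve that stands on the yellow pad on the steel gauge pin, sliding it down as far as it will go: it passes if it goes fully home onto the flange and fails if it stops part way. Then take it off and stand it upright in the green tray if it passed or in the red tray if it failed, and after that log the result on the console: press the green key for a pass or the red key for a fail, then the blue key, each fully down and one at a time. Never press the wrong result key, and leave the sleeve on the grey pad and the other things on the bench where they are.

Things in the scene. Friction and masses are not known exactly. Their poses are not given: they have to be found in the camera images.
- sleeve_a: One of two alike aluminium sleeves with a black middle band, one upright on each pad (which is where varies): 50 mm outside diameter, 100 mm tall, 34 mm bore at both mouths, about 0.3 kg. Either bored right through, or narrowed inside by a hidden step that begins 40 mm in from either end. Origin: centre of its underside; z up along its axis.
- sleeve_b: The other sleeve; same outside, same sizes and origin as sleeve_a; its inside may differ.
- pad_in: Yellow round pad, 84 mm across, 4 mm thick, fixed; the sleeve to be tested stands on it. Origin: centre of its underside, on the table.
- pad_wait: Grey round pad, 84 mm across, 4 mm thick, fixed; the other sleeve waits on it and must stay. Origin: centre of its underside.
- gauge: Fixed steel gauge: round dark flange 90 mm across and 15 mm thick, with an upright 30 mm pin in its middle rising 80 mm above the flange; the pin's top 13 mm taper to 18 mm across. Origin: centre of the flange's underside, on the table; z up along the pin.
- gauge_seat (a point): On the pin's axis, at the flange's upper face (15 mm above the table), where a passing sleeve's underside comes to rest. A failing sleeve stops about 40 mm above it.
- gauge_tip (a point): Centre of the pin's top, 95 mm above the table.
- tray_green: Green open tray, fixed, 140 mm (x) by 130 mm (y), 35 mm high, walls and floor 4 to 5 mm thick; for passed sleeves. Origin: centre of its underside.
- tray_red: Red open tray, fixed, same sizes as the green one; for failed sleeves. Origin: centre of its underside.
- console: Fixed green and white console box, 100 mm (x) by 220 mm (y), 46 mm high, with three round spring keys on its top in a row along its y axis, 70 mm apart: green (+y), red (middle), blue (-y). Origin: centre of its underside.
- key_green_top (a point): Centre of the top face of the green (pass) key, 32 mm across, about 66 mm above the table; press straight down.
- key_red_top (a point): Centre of the top face of the red (fail) key, 32 mm across, about 66 mm above the table; press straight down.
- key_blue_top (a point): Centre of the top face of the blue (store) key, 32 mm across, about 66 mm above the table; press straight down.
- key_green (a joint): Travel of the green key in m: 0 up, 0.006 fully down (about 5 N); springs back.
- key_red (a joint): Travel of the red key in m: 0 up, 0.006 fully down (about 5 N); springs back.
- key_blue (a joint): Travel of the blue key in m: 0 up, 0.006 fully down (about 5 N); springs back.
- humidifier: Loose clear bottle with a white cap, 64 mm across, 130 mm tall, standing; leave it alone. Origin: centre of its underside.
- manometer: Loose round pressure gauge lying on its back, 68 mm across, 30 mm high, brass stem 30 mm long to its -x; leave it alone. Origin: centre of its underside.
- spanner: Loose steel spanner, 160 mm long, lying flat; leave it alone. Origin: centre of its underside.

How it is judged (in metres and radians):
On the way, in this order (a step that is already met when the one before it is completed fails the run):
1. The sleeve from the yellow pad is slid onto the gauge pin as far as it goes: onto the flange (within 8 mm) if bored through, else to its stop, 40 mm higher (within 8 mm) (((horizontal distance between sleeve_b and pad_wait below 0.04 m and (z of sleeve_a in the frame of gauge_seat between -0.005 and 0.008 m and horizontal distance between sleeve_a and gauge below 0.008 m and angle between sleeve_a's own z axis and vertical below 0.12 rad)) or (horizontal distance between sleeve_a and pad_wait below 0.04 m and (z of sleeve_b in the frame of gauge_seat between -0.005 and 0.048 m and horizontal distance between sleeve_b and gauge below 0.008 m and angle between sleeve_b's own z axis and vertical below 0.12 rad)))), for 0.1 s.
2. It stands released in the tray that matches its result (((horizontal distance between sleeve_b and pad_wait below 0.04 m and (x of sleeve_a in the frame of tray_green between -0.05 and 0.05 m and y of sleeve_a in the frame of tray_green between -0.045 and 0.045 m and z of sleeve_a in the frame of tray_green below 0.012 m and angle between sleeve_a's own z axis and vertical below 0.15 rad and linear speed of sleeve_a below 0.03 m/s and contact force between the fingers and sleeve_a below 0.1 N)) or (horizontal distance between sleeve_a and pad_wait below 0.04 m and (x of sleeve_b in the frame of tray_red between -0.05 and 0.05 m and y of sleeve_b in the frame of tray_red between -0.045 and 0.045 m and z of sleeve_b in the frame of tray_red below 0.012 m and angle between sleeve_b's own z axis and vertical below 0.15 rad and linear speed of sleeve_b below 0.03 m/s and contact force between the fingers and sleeve_b below 0.1 N)))), for 0.2 s.
3. The matching result key is pressed (4.5 mm or more of its 6 mm) (((horizontal distance between sleeve_b and pad_wait below 0.04 m and value of joint key_green above 0.0045 m) or (horizontal distance between sleeve_a and pad_wait below 0.04 m and value of joint key_red above 0.0045 m))), for 0.02 s.
4. The blue key is pressed (4.5 mm or more), the result keys being up (value of joint key_blue above 0.0045 m and value of joint each of key_green, key_red below 0.002 m), for 0.02 s.
At the end, for the whole second after the job is handed in: The tested sleeve stands upright (within 0.15 rad), released and at rest on the floor of the tray that matches its result (green if bored through, red if not), its axis within 50 mm (x) and 45 mm (y) of the tray's centre; the other sleeve still stands on the grey pad; all three keys are up again (((horizontal distance between sleeve_b and pad_wait below 0.04 m and (x of sleeve_a in the frame of tray_green between -0.05 and 0.05 m and y of sleeve_a in the frame of tray_green between -0.045 and 0.045 m and z of sleeve_a in the frame of tray_green below 0.012 m and angle between sleeve_a's own z axis and vertical below 0.15 rad and linear speed of sleeve_a below 0.03 m/s and contact force between the fingers and sleeve_a below 0.1 N)) or (horizontal distance between sleeve_a and pad_wait below 0.04 m and (x of sleeve_b in the frame of tray_red between -0.05 and 0.05 m and y of sleeve_b in the frame of tray_red between -0.045 and 0.045 m and z of sleeve_b in the frame of tray_red below 0.012 m and angle between sleeve_b's own z axis and vertical below 0.15 rad and linear speed of sleeve_b below 0.03 m/s and contact force between the fingers and sleeve_b below 0.1 N))) and value of joint each of key_green, key_red, key_blue below 0.002 m); the robot touches nothing.
It fails at once if the wrong result key is pressed (more than 3 mm) ((horizontal distance between sleeve_b and pad_wait below 0.04 m and value of joint key_red above 0.003 m) or (horizontal distance between sleeve_a and pad_wait below 0.04 m and value of joint key_green above 0.003 m)).
It fails at once if two keys are down at once (value of joint each of key_green, key_blue above 0.003 m or value of joint each of key_red, key_blue above 0.003 m or value of joint each of key_green, key_red above 0.003 m).
It fails at once if the waiting sleeve is moved as well (more than 15 mm) (distance of each of sleeve_a, sleeve_b from where it was at the start of the episode above 0.015 m).
It fails at once if the bottle, the pressure gauge or the spanner is moved more than 20 mm (distance of any of humidifier, manometer, spanner from where it was at the start of the episode above 0.02 m).
It also fails if it takes over 48 s, if anything falls off the work surface, if the arm or the gripper's body presses on something with over 40 N, if the wrist force passes 120 N, or if a joint passes its speed limit or range.

ROBOT

A 6-joint arm with a two-finger parallel gripper is mounted at the origin on the work surface. World frame = base frame: x ahead of the robot, y to its left, z up, the work surface at z = 0. Lengths are in m, angles in degrees, forces in N, time in s.
With the tool pointing down it reaches from about 0.35 to 0.85 m from the base axis. Payload 8.1 kg.
Tool frame: the origin (TCP) lies at the very end of the fingers, on their centre line; the grasp point (between the pads) lies 19 mm behind it; z points along the fingers, y is the line along which they close (so a half turn about z gives the same grasp; the last joint's range is limited). The gripper opens to 85 mm and grips with 20 to 120 N. Pads are 22 mm wide; open, the fingers measure 114 mm over their backs; the gripper's body (76 mm by 85 mm) begins 54 mm behind the grasp point. The pads swing forward as they close: fully open they stand 13 mm farther back than shut.
Start: joints at [61.742, 7.471, 85.268, -0, 87.261, -4.893], TCP at [0.238, 0.551, 0.231] pointing down, gripper open.
Joint ranges: [-169.43, 169.43], [-51.17, 129.36], [1.28, 143.12], [-76.62, 256.62], [0, 156.53], [-152.29, 152.29]. Speed limits (degrees/s): [136.94, 136.94, 159.86, 180, 180, 180].

INTERFACE

Orientations are given as a 3x3 rotation matrix whose columns are the frame's x, y, z axes.
In Python, from station import manip gives the robot as it stands.
- The arm moves only by the tool step_arm, never from a script. Its argument "rows" is a list of rows, each a list of 7 numbers: the shift along the tool's x, y, z in m, then the turn, a rotation vector about the tool's x, y, z in rad, then the finger opening in m, from 0 to 0.0854. A call has 1 to 12 rows; each row shifts and turns the commanded pose from where the row before left it, along the tool's axes as they then stand; what a row does not reach is not made up. A row lasts 1/12 s, in which the tool goes at most 41.7 mm and 7.16 degrees, less where a joint would pass 70% of its speed; a pose out of reach is approached as far as the arm can. A call with a gripper value outside its range is refused whole. The fingers move at their own pace and stop on an object; "grip_force" is the grip in N (left out, the last holds). Time passes only in rows, so rows that do not move let the fingers close. It gives the time, the measured TCP pose, the force, the opening and the grip force at its end, in the units of the state.
- manip.sense(): the state, without advancing time (a new reading comes with each control period).
- manip.snapshot(name): name is "side" or "top"; returns a dict with "pixels" (420x560x3 uint8, red, green, blue), "fx", "fy", "cx", "cy" (pixels), "R" (3x3) and "t" (3): a world point X has camera coordinates R X + t. Camera axes: x right, y down, z forward; pixel columns grow to the right and rows downward; lengths in m; the calibration is good to about 2 mm. A picture is of the moment at which its call begins. There is no depth.
- manip.job_done(): hands the job in; it is judged then, once.
The state is a dict: "time": time; "joint_pos": joint angles; "qd": joint speeds; "joint_efforts": joint torques, N m; "position": TCP position; "eef_rot": TCP orientation; "ft_force": force on the tool from outside, world axes, zero at the start; "torque": the same for the moment, N m; "opening": finger opening in m; "grasp_force": force on a finger pad.
Only numpy, scipy, OpenCV 4.12 (cv2) and the standard library are available. Lean on these libraries where they do the work, as an engineer would, in place of code of your own. Each camera call takes 0.05 s, during which the arm holds its last target. There are 200 camera calls.

## Working session

There is one attempt and no reset: what is moved stays moved. The work goes in short steps, Python scripts to look and compute and a tool call to move; the robot and the scene stay as the last step left them, time stands still between calls to the robot, and variables do not carry over. Pictures are saved under pics/ and viewed, at most 10 in all, crops included, and the job is handed in when it is done.

Besides the shell and the picture viewer there is one more tool, called after ">>>" in YAML: its name, and indented under it one key for each argument. step_arm: Moves the arm, as the interface text tells. Its arguments: {"type":"object","properties":{"rows":{"type":"array","items":{"type":"array","items":{"type":"number"}}},"grip_force":{"type":"number"}},"required":["rows"]}

```bash
mkdir -p pics
cat > h.py <<'E'
import numpy as np,cv2
from station import manip
def snap(n,f):
    s=manip.snapshot(n); cv2.imwrite(f'pics/{f}.png',np.asarray(s['pixels'])[:,:,::-1]); 
    np.savez(f'pics/{f}.npz',**{k:np.asarray(v) for k,v in s.items()}); return s
def back(f,u,v,z):
    s=np.load(f'pics/{f}.npz'); R,t=s['R'],s['t']
    d=R.T@np.array([(u-s['cx'])/s['fx'],(v-s['cy'])/s['fy'],1]); c=-R.T@t
    return c+d*(z-c[2])/d[2]
def proj(f,X):
    s=np.load(f'pics/{f}.npz'); p=s['R']@np.array(X)+s['t']; return s['fx']*p[0]/p[2]+s['cx'],s['fy']*p[1]/p[2]+s['cy']
E
python3 - <<'E'
from h import *
for n in('top','side'):
    s=snap(n,n+'0'); print(n,-np.array(s['R']).T@np.array(s['t']),np.array(s['R']),s['fx'])
x=manip.sense(); print(x['position'],x['eef_rot'],x['opening'],x['time'])
E
```

```text
top [0.36562517 0.05325742 1.18642637] [[ 0.01887464 -0.99980503  0.00580135]
 [-0.97240629 -0.01970624 -0.23246004]
 [ 0.23252904 -0.00125367 -0.97258865]] 517.2192193569749
side [ 0.17568391 -0.49318619  0.72232494] [[ 0.77900369 -0.62691784 -0.01128146]
 [-0.42562885 -0.51550033 -0.74370659]
 [ 0.46042733  0.58415189 -0.66841098]] 385.9045502646179
[0.23768748 0.5503632  0.23030809] [[-9.17993370e-01  3.96594862e-01 -8.28864886e-04]
 [ 3.96595695e-01  9.17992144e-01 -1.50927290e-03]
 [ 1.62321578e-04 -1.71422676e-03 -9.99998518e-01]] 0.08573104557371716 0.1
```

View pics/top0.png

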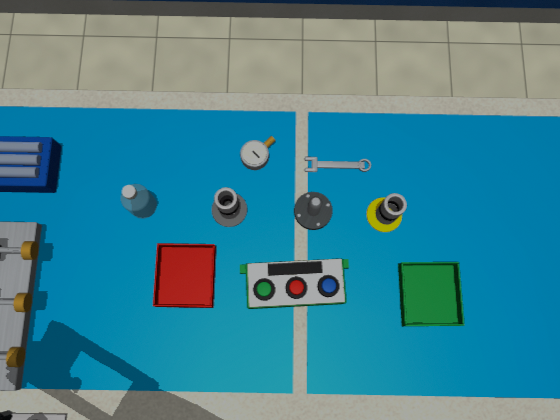

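View pics/side0.png

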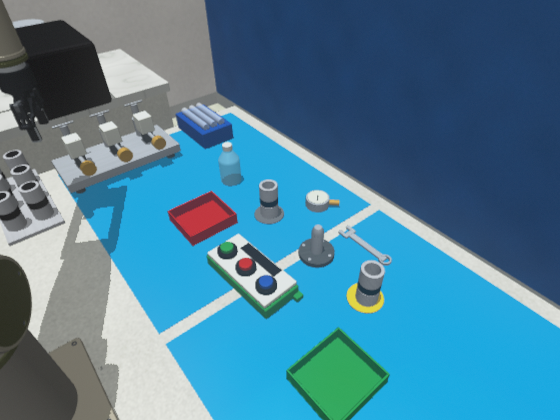

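The top view shows the yellow pad at (385,214) with its sleeve's mouth at (396,204). The gauge is at (314,210), the keys at (264,289), (297,287) and (328,285), and the trays at green (431,294) and red (185,276). I'll refine these by colour segmentation and an enlarged crop.

Run:
```python
from h import *
for n in('top','side'):
    f=n+'0'; im=cv2.imread(f'pics/{f}.png'); H=cv2.cvtColor(im,cv2.COLOR_BGR2HSV)
    for nm,lo,hi,z in(('yel',(22,150,100),(34,255,255),.004),('grn',(50,120,50),(75,255,255),.035),('red',(0,170,60),(6,255,255),.035),('blue',(108,170,80),(125,255,255),.066)):
        m=cv2.inRange(H,lo,hi); k,l,st,c=cv2.connectedComponentsWithStats(m)
        for i in range(1,k):
            if st[i,4]>120:
                pts=np.argwhere(l==i)[:,::-1].astype(np.int32)
                (h,_,a)=cv2.minAreaRect(pts); zz=.066 if nm!='yel' and st[i,4]<700 else z
                hull=cv2.convexHull(pts); M=cv2.moments(hull); g=(M['m10']/M['m00'],M['m01']/M['m00'])
                e=cv2.fitEllipse(hull) if len(hull)>5 else None
                print(n,nm,st[i],np.round(g,1),back(f,*g,zz).round(4),np.round(e[0],1), back(f,*e[0],zz).round(4))
a=cv2.imread('pics/top0.png')[170:250,280:440]; a=cv2.resize(a,None,fx=5,fy=5,interpolation=cv2.INTER_CUBIC)
b=cv2.imread('pics/side0.png')[215:315,290:400]
cv2.imwrite('pics/c1.png',a); cv2.imwrite('pics/c2.png',cv2.resize(b,None,fx=5.5,fy=5.5,interpolation=cv2.INTER_CUBIC))
```

```text
top yel [367 198  35  34 450] [382.8 215.3] [ 0.6395 -0.1941  0.004 ] [383.6 214.5] [ 0.6416 -0.196   0.004 ]
top grn [ 401  262   63   64 3489] [431.6 293.8] [ 0.4567 -0.2902  0.035 ] [432.  297.6] [ 0.4484 -0.2907  0.035 ]
top grn [256 282  16  15 178] [263.5 288.7] [0.4581 0.08   0.066 ] [263.5 288.7] [0.4582 0.08   0.066 ]
top red [ 153  244   62   63 3488] [184.  275.3] [0.4869 0.258  0.035 ] [184.1 276.3] [0.4845 0.2575 0.035 ]
top red [289 280  15  15 178] [296. 287.] [0.4632 0.0103 0.066 ] [296.  286.9] [0.4633 0.0102 0.066 ]
top blue [   0  137   52   49 1050] [ 24.3 160.7] [0.7359 0.6307 0.066 ] [ 23.9 160.2] [0.7371 0.6317 0.066 ]
top blue [322 278  14  15 162] [328.5 285. ] [ 0.4687 -0.0596  0.066 ] [328.5 285. ] [ 0.4687 -0.0597  0.066 ]
side yel [347 284  37  29 343] [364.5 298.6] [ 0.6385 -0.198   0.004 ] [364.9 297.5] [ 0.6414 -0.1964  0.004 ]
side grn [208 256  90  56 248] [255.9 284.1] [ 0.4479 -0.052   0.066 ] [266.5 322.6] [ 0.4089 -0.1413  0.066 ]
side grn [ 287  328  102   92 4556] [337.2 376.4] [ 0.452  -0.2955  0.035 ] [336.5 375.2] [ 0.4526 -0.2932  0.035 ]
side blue [177 113  54  22 273] [203.6 122.9] [0.72   0.6363 0.066 ] [200.4 121.9] [0.7151 0.6495 0.066 ]
side blue [259 276  14  11 123] [265.6 280.8] [ 0.4691 -0.058   0.066 ] [265.6 280.8] [ 0.4693 -0.0579  0.066 ]
```

View pics/c1.png

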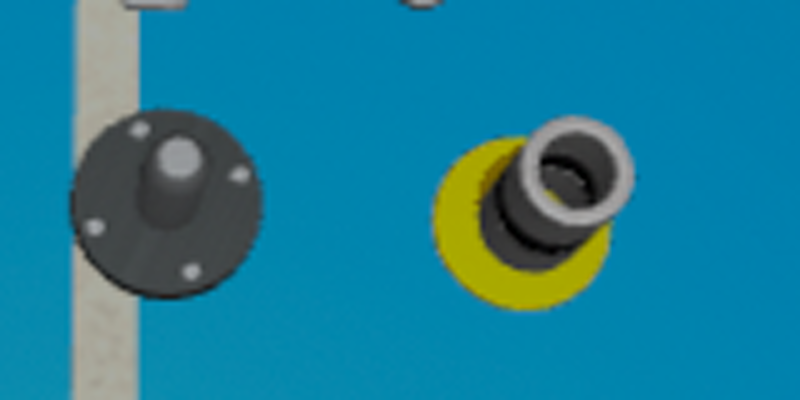

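View pics/c2.png

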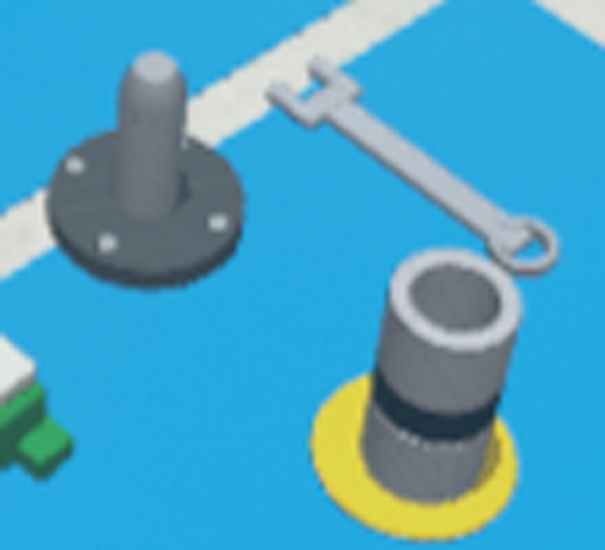

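The first crop shows the sleeve mouth centred at crop (576,171), the pin tip at (180,158) and the flange top at (167,201). In the second the mouth is at (455,299), the pin tip at (154,67) and the flange at (146,200). The spanner lies beyond, clear of the path.

Run:
```python
from h import *
for f,s,o,P in(('top0',5,(280,170),dict(sl=(576.5,171,.104),tip=(180,158,.095),fl=(167,201,.015))),('side0',5.5,(290,215),dict(sl=(455,299,.104),tip=(154,67,.095),fl=(146,200,.015)))):
    for k,(u,v,z) in P.items(): print(f,k,back(f,o[0]+(u+.5)/s-.5,o[1]+(v+.5)/s-.5,z).round(4))
# spanner/other & yaw of console
x=manip.sense();R=np.array(x['eef_rot']); print(np.degrees(np.arctan2(R[1,0],R[0,0])),np.array(x['ft_force']).round(2))
```

```text
top0 sl [ 0.6424 -0.2     0.104 ]
top0 tip [ 0.647  -0.0293  0.095 ]
top0 fl [ 0.6468 -0.0293  0.015 ]
side0 sl [ 0.6421 -0.1988  0.104 ]
side0 tip [ 0.6476 -0.0266  0.095 ]
side0 fl [ 0.6457 -0.0291  0.015 ]
156.63446896893228 [ 0.21 -0.04  0.28]
```

Fused estimates: sleeve (0.642, -0.199), pin (0.647, -0.029). First I square the tool to the world, so that world dx = -tool x, dy = tool y and dz = -tool z.

>>> step_arm:
  rows:
    - [0,0,0,0,0,-0.102,0.085]
    - [0,0,0,0,0,-0.102,0.085]
    - [0,0,0,0,0,-0.102,0.085]
    - [0,0,0,0,0,-0.102,0.085]
    - [0,0,0,0,0,0,0.085]
  grip_force: 50

```text
time: 0.52
position: [0.2378, 0.5505, 0.2307]
eef_rot: [[-1.0, -0.005, -0.001], [-0.005, 1.0, -0.001], [0.001, -0.001, -1.0]]
ft_force: [-0.5, 0.3, -0.3]
opening: 0.0849
grasp_force: 0.0
```

>>> step_arm:
  rows:
    - [-0.0168,-0.0312,0,0,0,0,0.085]
    - [-0.0168,-0.0312,0,0,0,0,0.085]
    - [-0.0168,-0.0312,0,0,0,0,0.085]
    - [-0.0168,-0.0312,0,0,0,0,0.085]
    - [-0.0168,-0.0312,0,0,0,0,0.085]
    - [-0.0168,-0.0312,0,0,0,0,0.085]
    - [-0.0168,-0.0312,0,0,0,0,0.085]
    - [-0.0168,-0.0312,0,0,0,0,0.085]
    - [-0.0168,-0.0312,0,0,0,0,0.085]
    - [-0.0168,-0.0312,0,0,0,0,0.085]
    - [-0.0168,-0.0312,0,0,0,0,0.085]
    - [-0.0168,-0.0312,0,0,0,0,0.085]

```text
time: 1.52
position: [0.44, 0.1748, 0.2312]
eef_rot: [[-1.0, 0.004, 0.0], [0.004, 1.0, 0.0], [-0.0, 0.0, -1.0]]
ft_force: [-0.1, 0.6, 0.0]
opening: 0.0851
grasp_force: 0.0
```

>>> step_arm:
  rows:
    - [-0.0168,-0.0312,0,0,0,0,0.085]
    - [-0.0168,-0.0312,0,0,0,0,0.085]
    - [-0.0168,-0.0312,0,0,0,0,0.085]
    - [-0.0168,-0.0312,0,0,0,0,0.085]
    - [-0.0168,-0.0312,0,0,0,0,0.085]
    - [-0.0168,-0.0312,0,0,0,0,0.085]
    - [-0.0168,-0.0312,0,0,0,0,0.085]
    - [-0.0168,-0.0312,0,0,0,0,0.085]
    - [-0.0168,-0.0312,0,0,0,0,0.085]
    - [-0.0168,-0.0312,0,0,0,0,0.085]
    - [-0.0168,-0.0312,0,0,0,0,0.085]
    - [-0.0168,-0.0312,0,0,0,0,0.085]
    - [0,0,0,0,0,0,0.085]

```text
invalid input at $.rows: expected 1 to 12 rows
```

>>> step_arm:
  rows:
    - [-0.0168,-0.0312,0,0,0,0,0.085]
    - [-0.0168,-0.0312,0,0,0,0,0.085]
    - [-0.0168,-0.0312,0,0,0,0,0.085]
    - [-0.0168,-0.0312,0,0,0,0,0.085]
    - [-0.0168,-0.0312,0,0,0,0,0.085]
    - [-0.0168,-0.0312,0,0,0,0,0.085]
    - [-0.0168,-0.0312,0,0,0,0,0.085]
    - [-0.0168,-0.0312,0,0,0,0,0.085]
    - [-0.0168,-0.0312,0,0,0,0,0.085]
    - [-0.0168,-0.0312,0,0,0,0,0.085]
    - [-0.0168,-0.0312,0,0,0,0,0.085]
    - [-0.0168,-0.0312,0,0,0,0,0.085]

```text
time: 2.52
position: [0.6416, -0.1995, 0.2307]
eef_rot: [[-1.0, 0.004, -0.001], [0.004, 1.0, 0.0], [0.001, 0.0, -1.0]]
ft_force: [0.4, 0.0, -0.0]
opening: 0.085
grasp_force: 0.0
```

>>> step_arm:
  rows:
    - [0,0,0,0,0,0,0.085]
    - [0,0,0,0,0,0,0.085]

```text
time: 2.68
position: [0.641, -0.1996, 0.2294]
eef_rot: [[-1.0, 0.006, -0.002], [0.006, 1.0, 0.001], [0.003, 0.001, -1.0]]
ft_force: [-0.2, 1.1, 1.5]
opening: 0.085
grasp_force: 0.0
```

>>> step_arm:
  rows:
    - [-0.001,0.001,0.02,0,0,0,0.085]
    - [0,0,0.03,0,0,0,0.085]
    - [0,0,0.03,0,0,0,0.085]
    - [0,0,0.03,0,0,0,0.085]
    - [0,0,0.03,0,0,0,0.085]
    - [0,0,0.02,0,0,0,0.085]
    - [0,0,0.01,0,0,0,0.085]
    - [0,0,0,0,0,0,0.04]
    - [0,0,0,0,0,0,0.04]
    - [0,0,0,0,0,0,0.04]
    - [0,0,0,0,0,0,0.04]
    - [0,0,0,0,0,0,0.04]

```text
time: 3.68
position: [0.6439, -0.1975, 0.0641]
eef_rot: [[-1.0, 0.0, 0.004], [0.0, 1.0, -0.001], [-0.004, -0.001, -1.0]]
ft_force: [-0.7, 0.5, 6.7]
opening: 0.0493
grasp_force: 52.4
```

>>> step_arm:
  rows:
    - [0,0,0,0,0,0,0.04]
    - [0,0,0,0,0,0,0.04]

```text
time: 3.85
position: [0.644, -0.1975, 0.0642]
eef_rot: [[-1.0, 0.0, 0.004], [0.0, 1.0, -0.001], [-0.004, -0.001, -1.0]]
ft_force: [0.1, 0.6, 6.6]
opening: 0.0491
grasp_force: 52.4
```

>>> step_arm:
  rows:
    - [0,0,-0.005,0,0,0,0.04]
    - [0,0,-0.015,0,0,0,0.04]
    - [0,0,-0.025,0,0,0,0.04]
    - [0,0,-0.025,0,0,0,0.04]
    - [0,0,-0.025,0,0,0,0.04]
    - [0,0,-0.025,0,0,0,0.04]
    - [0,0,-0.01,0,0,0,0.04]
    - [0,0,0,0,0,0,0.04]

```text
time: 4.52
position: [0.6443, -0.1977, 0.1962]
eef_rot: [[-1.0, -0.0, 0.007], [-0.0, 1.0, -0.003], [-0.007, -0.003, -1.0]]
ft_force: [0.6, -0.9, -2.9]
opening: 0.0493
grasp_force: 52.6
```

>>> step_arm:
  rows:
    - [0,0.01,0,0,0,0,0.04]
    - [0,0.02,0,0,0,0,0.04]
    - [0,0.025,0,0,0,0,0.04]
    - [0,0.025,0,0,0,0,0.04]
    - [0,0.025,0,0,0,0,0.04]
    - [0,0.025,0,0,0,0,0.04]
    - [-0.003,0.02,0,0,0,0,0.04]
    - [0,0.015,0,0,0,0,0.04]
    - [0,0.004,0,0,0,0,0.04]
    - [0,0,0,0,0,0,0.04]
    - [0,0,0,0,0,0,0.04]
    - [0,0,0,0,0,0,0.04]

```text
time: 5.52
position: [0.645, -0.029, 0.1908]
eef_rot: [[-1.0, 0.001, -0.001], [0.001, 1.0, -0.0], [0.001, -0.0, -1.0]]
ft_force: [0.8, 0.2, -3.0]
opening: 0.0495
grasp_force: 52.6
```

Run:
```python
from h import *
P=[]
for n in('top','side'): snap(n,n+'1')
a=cv2.imread('pics/top1.png')[150:250,270:370]; b=cv2.imread('pics/side1.png')[130:280,255:405]
cv2.imwrite('pics/d.png',np.hstack([cv2.resize(x,(400,400),interpolation=cv2.INTER_CUBIC) for x in(a,b)]))
x=manip.sense(); print(x['position'],x['ft_force'],x['opening'],np.array(x['eef_rot']).round(4))
```

```text
[ 0.64516928 -0.02912997  0.19114956] [-0.16127351 -0.13705311 -2.9201267 ] 0.049516704343085576 [[-1.0e+00  1.3e-03 -2.0e-04]
 [ 1.3e-03  1.0e+00 -3.0e-04]
 [ 2.0e-04 -3.0e-04 -1.0e+00]]
```

View pics/d.png

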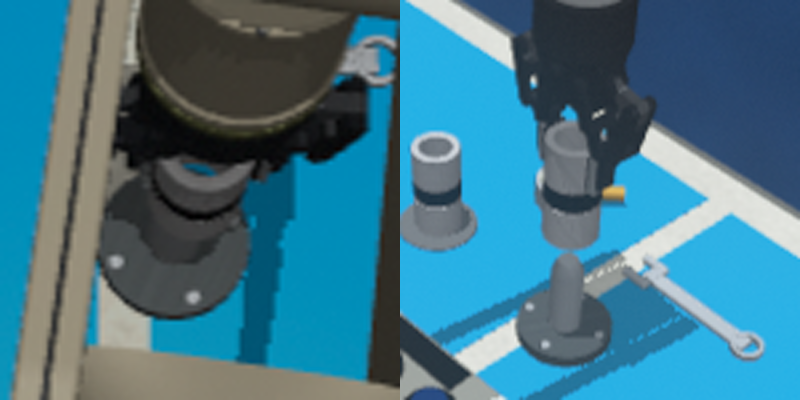

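The sleeve is held upright above the pin: in the right half its axis is at about crop (571,190) and the pin tip is at (567,262). I compare this with the projection of the pin axis.

Run:
```python
from h import *
f='side1'
for z in(.015,.055,.095,.131,.18,.231):
    u,v=proj(f,(.6465,-.029,z)); print(z,round((u-255)*400/150+400,1),round((v-130)*400/150,1))
im=cv2.imread('pics/side1.png')
g=cv2.cvtColor(im,cv2.COLOR_BGR2HSV)
for v in(206,209,212,215,217,219,230,235,240,245): 
    r=g[v,295:345]; m=np.where(r[:,1]<100)[0]+295; print(v,m.min(),m.max(),len(m))
```

```text
0.015 563.6 322.1
0.055 565.7 291.9
0.095 567.9 260.0
0.131 570.0 229.7
0.18 573.0 185.6
0.231 576.4 135.9
206 307 329 6
209 309 329 21
212 309 329 21
215 308 329 22
217 309 328 20
219 310 328 19
230 312 344 29
235 312 344 29
240 306 329 24
245 300 331 32
```

>>> step_arm:
  rows:
    - [-0.0015,0,0.015,0,0,0,0.04]
    - [0,0,0.015,0,0,0,0.04]
    - [0,0,0.008,0,0,0,0.04]
    - [0,0,0.006,0,0,0,0.04]
    - [0,0,0.006,0,0,0,0.04]
    - [0,0,0.004,0,0,0,0.04]
    - [0,0,0,0,0,0,0.04]

```text
time: 6.2
position: [0.6467, -0.0279, 0.1367]
eef_rot: [[-1.0, -0.0, -0.0], [-0.0, 1.0, 0.0], [0.0, 0.0, -1.0]]
ft_force: [0.7, 1.3, -3.8]
opening: 0.0498
grasp_force: 52.5
```

Run:
```python
from h import *
x=manip.sense(); print(x['position'],x['ft_force'],x['torque'])
```

```text
[ 0.6467088  -0.02791411  0.13669882] [ 0.70923419  1.28437064 -3.83286909] [ 0.21493336 -0.25431738 -0.09387766]
```

Already over the taper with no vertical load. Continuing slowly.

>>> step_arm:
  rows:
    - [0,0,0.004,0,0,0,0.04]
    - [0,0,0.004,0,0,0,0.04]
    - [0,0,0.004,0,0,0,0.04]
    - [0,0,0.002,0,0,0,0.04]
    - [0,0,0,0,0,0,0.04]

```text
time: 6.62
position: [0.6465, -0.0277, 0.1226]
eef_rot: [[-1.0, -0.0, -0.001], [-0.0, 1.0, 0.0], [0.001, 0.0, -1.0]]
ft_force: [1.7, 0.8, -4.3]
opening: 0.0491
grasp_force: 52.5
```

>>> step_arm:
  rows:
    - [0,0,0.003,0,0,0,0.04]
    - [0,0,0.003,0,0,0,0.04]
    - [0,0,0,0,0,0,0.04]

```text
time: 6.87
position: [0.6465, -0.0279, 0.1166]
eef_rot: [[-1.0, -0.0, -0.001], [-0.0, 1.0, 0.0], [0.001, 0.0, -1.0]]
ft_force: [2.5, 0.5, -4.9]
opening: 0.0493
grasp_force: 52.6
```

>>> step_arm:
  rows:
    - [0,0,0.003,0,0,0,0.04]
    - [0,0,0.003,0,0,0,0.04]
    - [0,0,0,0,0,0,0.04]

```text
time: 7.12
position: [0.6465, -0.0278, 0.1105]
eef_rot: [[-1.0, -0.0, -0.001], [-0.0, 1.0, 0.0], [0.001, 0.0, -1.0]]
ft_force: [1.8, 1.1, -3.8]
opening: 0.0488
grasp_force: 52.6
```

>>> step_arm:
  rows:
    - [0,0,0.003,0,0,0,0.04]
    - [0,0,0.003,0,0,0,0.04]
    - [0,0,0,0,0,0,0.04]

```text
time: 7.37
position: [0.6465, -0.0278, 0.1045]
eef_rot: [[-1.0, -0.0, -0.001], [-0.0, 1.0, 0.0], [0.001, 0.0, -1.0]]
ft_force: [2.7, 1.1, -3.9]
opening: 0.0493
grasp_force: 52.6
```

>>> step_arm:
  rows:
    - [0,0,0.004,0,0,0,0.04]
    - [0,0,0.004,0,0,0,0.04]
    - [0,0,0,0,0,0,0.04]

```text
time: 7.62
position: [0.6463, -0.0278, 0.0961]
eef_rot: [[-1.0, -0.0, -0.001], [-0.0, 1.0, 0.0], [0.001, 0.0, -1.0]]
ft_force: [1.7, 1.1, -4.2]
opening: 0.0492
grasp_force: 52.5
```

>>> step_arm:
  rows:
    - [0,0,0.004,0,0,0,0.04]
    - [0,0,0.004,0,0,0,0.04]
    - [0,0,0,0,0,0,0.04]

```text
time: 7.87
position: [0.6463, -0.0278, 0.0881]
eef_rot: [[-1.0, -0.0, -0.001], [-0.0, 1.0, 0.0], [0.001, 0.0, -1.0]]
ft_force: [2.4, 2.0, -4.8]
opening: 0.0493
grasp_force: 52.5
```

>>> step_arm:
  rows:
    - [0,0,0.004,0,0,0,0.04]
    - [0,0,0.004,0,0,0,0.04]
    - [0,0,0.002,0,0,0,0.04]
    - [0,0,0,0,0,0,0.04]

```text
time: 8.2
position: [0.6464, -0.0278, 0.0785]
eef_rot: [[-1.0, -0.0, -0.001], [-0.0, 1.0, 0.0], [0.001, 0.0, -1.0]]
ft_force: [1.6, 0.8, -4.4]
opening: 0.0492
grasp_force: 52.5
```

>>> step_arm:
  rows:
    - [0,0,0.002,0,0,0,0.04]
    - [0,0,0.002,0,0,0,0.04]
    - [0,0,0,0,0,0,0.04]

```text
time: 8.45
position: [0.6469, -0.028, 0.0753]
eef_rot: [[-1.0, -0.0, 0.0], [-0.0, 1.0, -0.0], [-0.0, -0.0, -1.0]]
ft_force: [1.6, 0.6, -3.4]
opening: 0.0494
grasp_force: 52.6
```

>>> step_arm:
  rows:
    - [0,0,0.002,0,0,0,0.04]
    - [0,0,0.001,0,0,0,0.04]
    - [0,0,0,0,0,0,0.04]
    - [0,0,0,0,0,0,0.04]

```text
time: 8.78
position: [0.6477, -0.028, 0.0751]
eef_rot: [[-1.0, -0.0, 0.002], [-0.0, 1.0, -0.0], [-0.002, -0.0, -1.0]]
ft_force: [-5.7, 1.3, 13.6]
opening: 0.0495
grasp_force: 53.3
```

Run:
```python
from h import *
snap('side','side2')
b=cv2.imread('pics/side2.png')[130:280,255:405]
cv2.imwrite('pics/e.png',cv2.resize(b,(500,500),interpolation=cv2.INTER_CUBIC))
x=manip.sense(); print(x['position'],x['ft_force'])
for z in(.015,.115): print(proj('side2',(.6465,-.029,z)))
```

```text
[ 0.64769206 -0.02801951  0.07514123] [-5.57351851  1.00536711 13.11133073]
(np.float64(316.35081207021375), np.float64(250.7786018156022))
(np.float64(318.3790560472278), np.float64(221.26521705191817))
```

View pics/e.png

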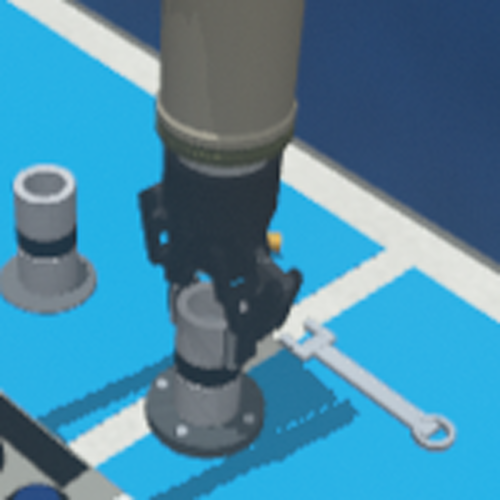

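The sleeve sits fully on the flange, with its lower edge meeting the flange at crop (207,415). The contact reading is 13 N at exactly the expected height, so this is a PASS. Taking it off to the green tray.

>>> step_arm:
  rows:
    - [0,0,-0.005,0,0,0,0.04]
    - [0,0,-0.01,0,0,0,0.04]
    - [0,0,-0.015,0,0,0,0.04]
    - [0,0,-0.02,0,0,0,0.04]
    - [0,0,-0.02,0,0,0,0.04]
    - [0,0,-0.02,0,0,0,0.04]
    - [0,0,-0.02,0,0,0,0.04]
    - [0,0,-0.015,0,0,0,0.04]
    - [0,0,0,0,0,0,0.04]

```text
time: 9.58
position: [0.6487, -0.0284, 0.2024]
eef_rot: [[-1.0, -0.0, 0.006], [-0.0, 1.0, -0.001], [-0.006, -0.001, -1.0]]
ft_force: [0.6, -0.8, -2.6]
opening: 0.0491
grasp_force: 53.2
```

>>> step_arm:
  rows:
    - [0.006,-0.008,0,0,0,0,0.04]
    - [0.014,-0.019,0,0,0,0,0.04]
    - [0.02,-0.027,0,0,0,0,0.04]
    - [0.02,-0.027,0,0,0,0,0.04]
    - [0.02,-0.027,0,0,0,0,0.04]
    - [0.02,-0.027,0,0,0,0,0.04]
    - [0.02,-0.027,0,0,0,0,0.04]
    - [0.02,-0.027,0,0,0,0,0.04]
    - [0.02,-0.027,0,0,0,0,0.04]
    - [0.018,-0.027,0,0,0,0,0.04]
    - [0.014,-0.02,0,0,0,0,0.04]
    - [0,0,0,0,0,0,0.04]

```text
time: 10.58
position: [0.4507, -0.2943, 0.1953]
eef_rot: [[-1.0, 0.004, -0.004], [0.004, 1.0, -0.0], [0.004, -0.0, -1.0]]
ft_force: [1.1, 0.4, -3.7]
opening: 0.0491
grasp_force: 53.3
```

>>> step_arm:
  rows:
    - [-0.002,0.002,0.01,0,0,0,0.04]
    - [0,0,0.02,0,0,0,0.04]
    - [0,0,0.025,0,0,0,0.04]
    - [0,0,0.025,0,0,0,0.04]
    - [0,0,0.02,0,0,0,0.04]
    - [0,0,0.015,0,0,0,0.04]
    - [0,0,0.008,0,0,0,0.04]
    - [0,0,0,0,0,0,0.04]
    - [0,0,0,0,0,0,0.04]

```text
time: 11.33
position: [0.4566, -0.288, 0.0735]
eef_rot: [[-1.0, -0.001, -0.001], [-0.001, 1.0, 0.001], [0.001, 0.001, -1.0]]
ft_force: [0.6, 0.2, -2.9]
opening: 0.0494
grasp_force: 53.2
```

>>> step_arm:
  rows:
    - [0,0,0.002,0,0,0,0.04]
    - [0,0,0.002,0,0,0,0.04]
    - [0,0,0,0,0,0,0.04]

```text
time: 11.58
position: [0.4573, -0.2893, 0.071]
eef_rot: [[-1.0, -0.0, 0.001], [-0.0, 1.0, -0.001], [-0.001, -0.001, -1.0]]
ft_force: [0.6, -0.0, -3.6]
opening: 0.0491
grasp_force: 53.2
```

>>> step_arm:
  rows:
    - [0,0,0.002,0,0,0,0.04]
    - [0,0,0.002,0,0,0,0.04]
    - [0,0,0,0,0,0,0.04]

```text
time: 11.83
position: [0.4567, -0.2889, 0.0661]
eef_rot: [[-1.0, -0.0, -0.0], [-0.0, 1.0, 0.0], [0.0, 0.0, -1.0]]
ft_force: [0.1, 0.5, -3.2]
opening: 0.049
grasp_force: 53.2
```

>>> step_arm:
  rows:
    - [0,0,0.001,0,0,0,0.04]
    - [0,0,0.001,0,0,0,0.04]
    - [0,0,0,0,0,0,0.04]

```text
time: 12.08
position: [0.4568, -0.289, 0.0643]
eef_rot: [[-1.0, -0.0, 0.0], [-0.0, 1.0, -0.0], [-0.0, -0.0, -1.0]]
ft_force: [-0.7, 0.1, -3.3]
opening: 0.0493
grasp_force: 53.2
```

>>> step_arm:
  rows:
    - [0,0,0.001,0,0,0,0.04]
    - [0,0,0.0005,0,0,0,0.04]
    - [0,0,0,0,0,0,0.04]

```text
time: 12.33
position: [0.4572, -0.2892, 0.0641]
eef_rot: [[-1.0, -0.0, 0.001], [-0.0, 1.0, -0.0], [-0.001, -0.0, -1.0]]
ft_force: [-3.3, 3.4, 7.5]
opening: 0.0495
grasp_force: 53.5
```

Contact with the tray floor. Now release and rise.

>>> step_arm:
  rows:
    - [0,0,0,0,0,0,0.055]
    - [0,0,0,0,0,0,0.065]
    - [0,0,0,0,0,0,0.075]
    - [0,0,0,0,0,0,0.08]
    - [0,0,0,0,0,0,0.08]
    - [0,0,0,0,0,0,0.08]
    - [0,0,0,0,0,0,0.08]
    - [0,0,-0.01,0,0,0,0.08]
    - [0,0,-0.02,0,0,0,0.08]
    - [0,0,-0.03,0,0,0,0.08]
    - [0,0,-0.03,0,0,0,0.08]
    - [0,0,-0.03,0,0,0,0.08]

```text
time: 13.33
position: [0.4566, -0.2887, 0.1847]
eef_rot: [[-1.0, -0.0, -0.0], [-0.0, 1.0, 0.0], [0.0, 0.0, -1.0]]
ft_force: [0.8, 0.1, -0.3]
opening: 0.0801
grasp_force: 0.0
```

>>> step_arm:
  rows:
    - [0,0,0,0,0,0,0]
    - [0,0.02,0,0,0,0,0]
    - [0,0.035,0,0,0,0,0]
    - [0,0.04,0,0,0,0,0]
    - [0,0.04,0,0,0,0,0]
    - [0,0.04,0,0,0,0,0]
    - [0,0.04,0,0,0,0,0]
    - [0,0.04,0,0,0,0,0]
    - [0,0.04,0,0,0,0,0]
    - [0,0.04,0,0,0,0,0]
    - [0,0.02,0,0,0,0,0]
    - [0,0.014,0,0,0,0,0]

```text
time: 14.33
position: [0.4565, 0.0828, 0.1836]
eef_rot: [[-1.0, -0.003, 0.001], [-0.003, 1.0, 0.001], [-0.001, 0.001, -1.0]]
ft_force: [1.2, -0.3, -0.3]
opening: -0.0003
grasp_force: 0.0
```

>>> step_arm:
  rows:
    - [0,0,0,0,0,0,0]
    - [0,0,0,0,0,0,0]
    - [0,0,0,0,0,0,0]

```text
time: 14.58
position: [0.4569, 0.0795, 0.1831]
eef_rot: [[-1.0, -0.0, 0.0], [-0.0, 1.0, -0.0], [-0.0, -0.0, -1.0]]
ft_force: [-0.3, 0.3, -1.0]
opening: 0.0003
grasp_force: 0.0
```

Run:
```python
from h import *
snap('top','top3'); snap('side','side3')
a=cv2.imread('pics/top3.png')[150:330,240:480]; b=cv2.imread('pics/side3.png')[200:420,200:420]
cv2.imwrite('pics/f.png',np.hstack([cv2.resize(a,(440,330),interpolation=cv2.INTER_CUBIC),cv2.resize(b,(330,330),interpolation=cv2.INTER_CUBIC)]))
x=manip.sense(); print(x['time'],x['position'],x['ft_force'],x['opening'])
```

```text
14.6833 [0.45684888 0.07904421 0.18293517] [0.04179592 0.01654441 0.38002107] -0.00026203046234661044
```

View pics/f.png

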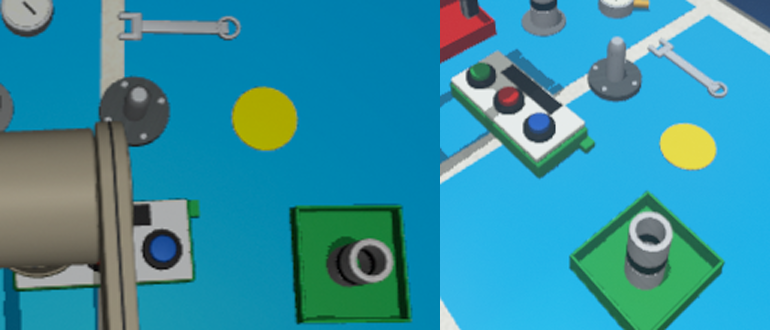

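The sleeve stands upright near the middle of the green tray (left crop at (355,262)), and nothing else has moved. The closed fingers are now above the green key, so I press it.

>>> step_arm:
  rows:
    - [-0.001,0.001,0.02,0,0,0,0]
    - [0,0,0.03,0,0,0,0]
    - [0,0,0.03,0,0,0,0]
    - [0,0,0.02,0,0,0,0]
    - [0,0,0.009,0,0,0,0]
    - [0,0,0,0,0,0,0]
    - [0,0,0,0,0,0,0]

```text
time: 15.27
position: [0.458, 0.0805, 0.0743]
eef_rot: [[-1.0, 0.001, -0.0], [0.001, 1.0, -0.0], [0.0, -0.0, -1.0]]
ft_force: [0.9, 0.1, 0.4]
opening: 0.0004
grasp_force: 0.0
```

>>> step_arm:
  rows:
    - [0,0,0.003,0,0,0,0]
    - [0,0,0.003,0,0,0,0]
    - [0,0,0.003,0,0,0,0]
    - [0,0,0.003,0,0,0,0]
    - [0,0,0,0,0,0,0]
    - [0,0,0,0,0,0,0]

```text
time: 15.77
position: [0.4589, 0.0811, 0.0627]
eef_rot: [[-1.0, -0.0, 0.002], [-0.0, 1.0, 0.0], [-0.002, 0.0, -1.0]]
ft_force: [3.1, -0.7, 4.7]
opening: -0.0001
grasp_force: 2.2
```

>>> step_arm:
  rows:
    - [0,0,0.002,0,0,0,0]
    - [0,0,0.002,0,0,0,0]
    - [0,0,0,0,0,0,0]
    - [0,0,0,0,0,0,0]

```text
time: 16.1
position: [0.4592, 0.0811, 0.0615]
eef_rot: [[-1.0, -0.001, 0.002], [-0.001, 1.0, -0.0], [-0.002, -0.0, -1.0]]
ft_force: [-12.5, -2.9, 34.9]
opening: -0.0001
grasp_force: 17.5
```

The force rose to 35 N, so the key is bottomed. Rising and moving over to the blue key.

>>> step_arm:
  rows:
    - [0,0,-0.01,0,0,0,0]
    - [0,0,-0.02,0,0,0,0]
    - [0,0,-0.02,0,0,0,0]
    - [-0.001,-0.02,0,0,0,0,0]
    - [-0.002,-0.03,0,0,0,0,0]
    - [-0.002,-0.03,0,0,0,0,0]
    - [-0.002,-0.03,0,0,0,0,0]
    - [-0.002,-0.02,0,0,0,0,0]
    - [-0.001,-0.011,0,0,0,0,0]
    - [0,0,0,0,0,0,0]
    - [0,0,0,0,0,0,0]
    - [0,0,0,0,0,0,0]

```text
time: 17.1
position: [0.4674, -0.0589, 0.1075]
eef_rot: [[-1.0, -0.001, -0.001], [-0.001, 1.0, 0.001], [0.001, 0.001, -1.0]]
ft_force: [0.0, -0.1, -0.4]
opening: -0.0001
grasp_force: 0.0
```

>>> step_arm:
  rows:
    - [-0.001,-0.001,0.015,0,0,0,0]
    - [0,0,0.015,0,0,0,0]
    - [0,0,0.006,0,0,0,0]
    - [0,0,0.004,0,0,0,0]
    - [0,0,0.004,0,0,0,0]
    - [0,0,0.002,0,0,0,0]
    - [0,0,0,0,0,0,0]
    - [0,0,0,0,0,0,0]

```text
time: 17.77
position: [0.4692, -0.0606, 0.0626]
eef_rot: [[-1.0, -0.001, 0.001], [-0.001, 1.0, 0.0], [-0.001, 0.0, -1.0]]
ft_force: [-2.2, 2.1, 4.2]
opening: -0.0002
grasp_force: 2.2
```

>>> step_arm:
  rows:
    - [0,0,0.002,0,0,0,0]
    - [0,0,0.001,0,0,0,0]
    - [0,0,0,0,0,0,0]
    - [0,0,0,0,0,0,0]

```text
time: 18.1
position: [0.4697, -0.0608, 0.0617]
eef_rot: [[-1.0, -0.0, 0.001], [-0.0, 1.0, -0.0], [-0.001, -0.0, -1.0]]
ft_force: [-12.3, 4.2, 24.8]
opening: -0.0
grasp_force: 12.6
```

The blue key is bottomed as well. Retreating clear.

>>> step_arm:
  rows:
    - [0,0,-0.01,0,0,0,0]
    - [0,0,-0.02,0,0,0,0]
    - [0,0,-0.03,0,0,0,0]
    - [0,0,-0.03,0,0,0,0]
    - [0,0,-0.03,0,0,0,0]
    - [0,0,0,0,0,0,0]
    - [0,0,0,0,0,0,0]
    - [0,0,0,0,0,0,0]

```text
time: 18.77
position: [0.4689, -0.061, 0.1787]
eef_rot: [[-1.0, -0.0, 0.001], [-0.0, 1.0, -0.0], [-0.001, -0.0, -1.0]]
ft_force: [-0.5, -0.3, 0.7]
opening: 0.0003
grasp_force: 0.0
```

Run:
```python
from h import *
snap('side','side4'); x=manip.sense(); print(x['position'],x['ft_force']); print(manip.job_done())
```

```text
[ 0.46826459 -0.06085554  0.17785261] [-0.10436047  0.41052901 -0.849323  ]
the job is handed in; nothing more can be done
None
```

The sleeve from the yellow pad went fully home on the gauge (pass), now stands upright in the green tray, and was logged with the green key then the blue key; the job is handed in, with no verdict returned.

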